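# Weigh the jar-lid tote, then tip the lids into its bevelled corner

## Robot

A 6-joint arm with a two-finger parallel gripper is mounted at the origin on the work surface. World frame = base frame: x ahead of the robot, y to its left, z up, the work surface at z = 0. Lengths are in m, angles in degrees, forces in N, time in s.
With the tool pointing down it reaches from about 0.15 to 0.775 m from the base axis. Payload 6.1 kg.
Tool frame: the origin (TCP) lies at the very end of the fingers, on their centre line; the grasp point (between the pads) lies 19 mm behind it; z points along the fingers, y is the line along which they close (so a half turn about z gives the same grasp; the last joint's range is limited). The gripper opens to 85 mm and grips with 20 to 120 N. Pads are 22 mm wide; open, the fingers measure 114 mm over their backs; the gripper's body (76 mm by 85 mm) begins 54 mm behind the grasp point. The pads swing forward as they close: fully open they stand 13 mm farther back than shut.
Start: joints at [68.411, 7.208, -2.269, 80.523, 0, 90], TCP at [0.193, 0.488, 0.231] pointing down, gripper open.
Joint ranges: [-155.77, 155.77], [-54.66, 111.73], [-72.52, 77.12], [-102.08, 115.82], [-83.92, 84.16], [-180, 180]. Speed limits (degrees/s): [136.94, 136.94, 172.46, 180, 180, 180].

## Interface

Orientations are given as a 3x3 rotation matrix whose columns are the frame's x, y, z axes.
In Python, from cell import r gives the robot as it stands.
- The arm moves only by the shell command python3 -m crank 'ROWS' [FORCE]. ROWS is a JSON object of lists of equal length, an entry for each row: "delta_pos": the shift along the tool's x, y, z in cm, a list of three; "turn": the turn, a rotation vector about the tool's x, y, z in rad, a list of three; "jaw": the finger opening in cm, from 0 to 8.54. A call has 1 to 10 rows; each row shifts and turns the commanded pose from where the row before left it, along the tool's axes as they then stand; what a row does not reach is not made up. A row lasts 1/8 s, in which the tool goes at most 62.5 mm and 10.7 degrees, less where a joint would pass 70% of its speed; a pose out of reach is approached as far as the arm can. A call with a gripper value outside its range is refused whole. The fingers move at their own pace and stop on an object; FORCE is the grip in N (left out, the last holds). Time passes only in rows, so rows that do not move let the fingers close. It gives the time, the measured TCP pose, the force, the opening and the grip force at its end, in the units of the state.
- r.sense(): the state, without advancing time (a new reading comes with each control period).
- r.capture(name): name is "scene" or "top" or "wrist"; returns a dict with "frame" (384x512x3 uint8, red, green, blue), "fx", "fy", "cx", "cy" (pixels), "k1" (the pictures are not rectified: a ray, as slopes to the right and down, at radius r is drawn at 1 + k1 r^2 times it, then the intrinsics apply), "R" (3x3) and "t" (3): a world point X has camera coordinates R X + t. Camera axes: x right, y down, z forward; pixel columns grow to the right and rows downward; lengths in m; the calibration is good to about 2 mm. A picture is of the moment at which its call begins. There is no depth.
- r.hand_in(): hands the job in; it is judged then, once.
Trained networks look in a picture, given as the dict that the camera call returned (one of the last four; its "shot" number tells which), for a name from the list of things; names that differ only in an ending like _2 or _b are one class to them, and where a whole thing is asked for, a point or a joint stands for the part that bears it (a point fixed in the world has none). Each returns a list of dicts, best first, with "conf" (0 to 1); they miss things now and then, are a little off and sometimes report something else, mostly with a low value. They report only what shows in the picture. A call takes as long as a camera call. They do not tell look-alikes from the thing itself.
- r.masks_of(target, picture): "mask" (384x512 bool, what is visible of it) and "bbox" ([left, top, width, height] in pixels, round what is visible of it).
- r.landmark_of(target, picture): "xy" ([column, row] in pixels: a listed point, or the origin of a listed thing).
The state is a dict: "clock": time; "q": joint angles; "joint_velocities": joint speeds; "tau": joint torques, N m; "eef_pos": TCP position; "tool_rot": TCP orientation; "force": force on the tool from outside, world axes, zero at the start; "torque": the same for the moment, N m; "gripper_width": finger opening in m; "grip_force": force on a finger pad.
Only numpy, scipy, OpenCV 4.12 (cv2) and the standard library are available. Lean on these libraries where they do the work, as an engineer would, in place of code of your own. Each camera call takes 0.05 s, during which the arm holds its last target. There are 200 camera calls.

## Task

Check the stock of jar lids in the wooden carrying tote: first stand the tote level and centred on the steel pan of the counter scale, let go of it and leave it alone for a moment so that the scale can settle. Then take it by its bar again, lift it clear of the scale and tilt it in the air, bevelled corner lowest, until all three lids have slid together into that corner. Finish while holding it like that, still and tilted, touching nothing but the gripper, with all the lids inside; leave the jars and the round box where they stand.

Things in the scene. Friction and masses are not known exactly. Their poses are not given: they have to be found in the camera images.
- tote_grip (a point): Middle of the wooden tote's carrying bar; axes are the tote's: x along its length and the bar, y across, z up. The bar is 16 mm wide (y), 24 mm high, 200 mm long, with a post at each end. This point is the bar's centre, above the middle of the tote, 106 mm above its underside; the tote's centre of mass is about 65 mm straight below it.
- tote_corner (a point): The foot of the bevelled corner inside the tote: on the upper face of its floor, at the middle of the bevel wall; 80 mm along +x and 50 mm along -y from the tote's middle, 6 mm above the underside. Axes as the tote's. The bevel takes 40 mm off each inner side.
- tote: Whole loose wooden tote, 0.3 to 0.55 kg. Origin at the centre of its flat underside; axes as tote_grip. Open top, 216 mm long (x), 156 mm wide (y), walls 45 mm high and 8 mm thick, floor 6 mm thick. Three corners are square; the one at +x, -y is cut off by a 45 degree bevel.
- scale_pan (a point): Counter scale (fixed): white box 200 by 210 mm with a raised square-cornered steel pan 140 mm (its x) by 160 mm (its y), smaller than the tote, on top. This point is the centre of the pan's upper face, 65 mm above the counter; z up. Nothing on the scale stands higher than the pan.
- scale: The same scale; origin under the pan's centre at counter height. The dark display strip is on its -x face.
- lid0_center (a point): One of three equal dark tin jar lids lying loose and flat on the tote's floor: discs 36 mm across, 12 mm thick, about 15 g; this point is the disc's centre. They slide easily: on the tote's floor they begin to move at a tilt of about 9 to 13 degrees, and at 25 to 35 degrees they slide promptly, also along the walls.
- lid0: The same lid as lid0_center; origin at the centre of its flat underside.
- lid1_center (a point): One of three equal dark tin jar lids lying loose and flat on the tote's floor: discs 36 mm across, 12 mm thick, about 15 g; this point is the disc's centre. They slide easily: on the tote's floor they begin to move at a tilt of about 9 to 13 degrees, and at 25 to 35 degrees they slide promptly, also along the walls.
- lid1: The same lid as lid1_center; origin at the centre of its flat underside.
- lid2_center (a point): One of three equal dark tin jar lids lying loose and flat on the tote's floor: discs 36 mm across, 12 mm thick, about 15 g; this point is the disc's centre. They slide easily: on the tote's floor they begin to move at a tilt of about 9 to 13 degrees, and at 25 to 35 degrees they slide promptly, also along the walls.
- lid2: The same lid as lid2_center; origin at the centre of its flat underside.
- jar: Bystander: amber glass jar with a black cap, 62 mm across, 85 mm high, beyond the tote and scale; origin under its centre.
- cheese_box: Bystander: round wooden cheese box, 94 mm across, 42 mm high; origin under its centre.
- small_jar: Bystander: small clear jar with a black cap, 52 mm across, 65 mm high; origin under its centre.
Things that resemble listed ones, but are neither listed nor needed, are in the scene too. What is shaped like the lid0 but red or yellow is not meant.

How it is judged (in metres and radians):
On the way:
1. the tote stands level, centred and untouched on the scale's pan (horizontal distance between tote and scale_pan below 0.035 m and angle between tote_grip's own z axis and vertical below 0.06 rad and z of tote in the frame of scale_pan between -0.006 and 0.006 m and contact force between tote and scale above 2 N and contact force between the fingers and tote below 0.05 N and linear speed of tote below 0.02 m/s), for 0.5 s.
At the end, for the whole second after the job is handed in: The gripper holds the tote still, touching nothing else, bevelled corner 30 mm or more above the counter and lowest (tilt 0.2 to 0.80 rad; +x and -y sides each 0.05 rad down); all lids still, inside, centres within 110 mm of the corner's foot (angle between tote_grip's own z axis and vertical between 0.2 and 0.8 rad and angle between tote_grip's own x axis and vertical above 1.6208 rad and angle between tote_grip's own y axis and vertical below 1.5208 rad and contact force between the fingers and tote above 1 N and contact force between tote and scale below 0.05 N and height (world z) of tote_corner above 0.03 m and linear speed of each of tote, lid0, lid1, lid2 below 0.03 m/s and distance between each of lid0_center, lid1_center, lid2_center and tote_corner below 0.11 m and z of lid0_center in the frame of tote_corner between -0.005 and 0.03 m and z of lid1_center in the frame of tote_corner between -0.005 and 0.03 m and z of lid2_center in the frame of tote_corner between -0.005 and 0.03 m and contact force between tote and jar below 0.05 N and contact force between tote and cheese_box below 0.05 N and contact force between tote and small_jar below 0.05 N); the arm keeps its last pose, push and grip.
It fails at once if a jar or the round box is pushed away (distance of any of jar, cheese_box, small_jar from where it was at the start of the episode above 0.03 m).
It fails at once if a lid leaves the tote (z of any of lid0_center, lid1_center, lid2_center in the frame of tote above 0.08 m or z of any of lid0_center, lid1_center, lid2_center in the frame of tote below -0.01 m).
It also fails if it takes over 53 s, if anything falls off the work surface, if the arm or the gripper's body presses on something with over 40 N, if the wrist force passes 120 N, or if a joint passes its speed limit or range.

## Working session

There is one attempt and no reset: what is moved stays moved. The work goes in short steps, Python scripts to look and compute and a shell command to move; the robot and the scene stay as the last step left them, time stands still between calls to the robot, and variables do not carry over. Pictures are saved under pics/ and viewed, at most 10 in all, crops included, and the job is handed in when it is done.

```bash
mkdir -p pics; ls; cat > h.py <<'E'
import numpy as np, cv2
from cell import r
def ray(p,xy):
    K=np.array([[p['fx'],0,p['cx']],[0,p['fy'],p['cy']],[0,0,1.]])
    u=cv2.undistortPoints(np.array([[xy]],float),K,np.array([p['k1'],0,0,0.]))[0,0]
    R=np.array(p['R']);t=np.array(p['t'])
    return -R.T@t, R.T@np.array([u[0],u[1],1.])
def at_z(p,xy,z):
    o,d=ray(p,xy); return o+d*(z-o[2])/d[2]
def save(p,n): cv2.imwrite('pics/'+n,p['frame'][:,:,::-1])
E
python3 - <<'E'
from h import *
np.set_printoptions(precision=4,suppress=True)
s=r.sense();print(s)
Z=dict(tote_grip=.106,tote_corner=.006,tote=0,scale_pan=.065,scale=0,lid0_center=.012,jar=0,cheese_box=0,small_jar=0)
ims=[]
for c in('scene','top'):
    p=r.capture(c);ims.append(p['frame'][:,:,::-1])
    print(c)
    for k,z in Z.items():
        for d in r.landmark_of(k,p)[:4]: print(k,round(d['conf'],2),np.array(d['xy']),at_z(p,d['xy'],z))
cv2.imwrite('pics/a.png',cv2.resize(np.vstack(ims),None,fx=.78,fy=.78)); 
save(p,'top.png')
E
```

```text
pics
{'clock': 0.0, 'q': array([68.411 ,  7.2403, -2.327 , 80.5234,  0.0004, 90.001 ]), 'joint_velocities': array([ 0.0482,  0.0052, -0.0164,  0.0273, -0.0203, -0.017 ]), 'tau': array([ -0.0004, -43.5915,  35.2925,   0.0175,  -0.0001,   0.    ]), 'eef_pos': array([0.193 , 0.4878, 0.2305]), 'tool_rot': array([[-0.9298,  0.368 , -0.0006],
       [ 0.368 ,  0.9298, -0.0015],
       [ 0.    , -0.0016, -1.    ]]), 'force': array([0.0014, 0.6161, 0.6352]), 'torque': array([ 0.0207, -0.0006,  0.0156]), 'grip_force': 0.0, 'gripper_width': 0.08519649164129442}
scene
tote_grip 0.65 [322.3 230.1] [0.5133 0.246  0.106 ]
tote_grip 0.57 [227.1 136.3] [ 0.5138 -0.0963  0.106 ]
tote_corner 0.56 [278.9 234.5] [0.5572 0.1615 0.006 ]
tote 0.94 [315.3 249.8] [0.5141 0.2452 0.    ]
tote 0.35 [320.2 267.7] [0.5365 0.2848 0.    ]
scale_pan 0.81 [221.3 122.1] [ 0.4764 -0.1791  0.065 ]
scale_pan 0.46 [337.9 227.4] [0.462 0.253 0.065]
scale 0.6 [227.2 136.3] [ 0.4645 -0.1759 -0.    ]
lid0_center 0.81 [371.6 307.8] [0.5187 0.423  0.012 ]
lid0_center 0.62 [384.3 216. ] [0.3225 0.2918 0.012 ]
lid0_center 0.5 [34
[... 383 characters left out ...]
0.5304 0.2574 0.006 ]
tote 0.75 [200.2 207.3] [0.5061 0.2431 0.    ]
scale_pan 0.91 [342.6 220.9] [ 0.4694 -0.1903  0.065 ]
scale_pan 0.63 [199.1 132.6] [0.7289 0.251  0.065 ]
scale 0.73 [333.3 228.3] [ 0.4528 -0.1751  0.    ]
lid0_center 0.58 [180.7 267.6] [0.3194 0.2899 0.012 ]
lid0_center 0.52 [227.3 190. ] [0.5617 0.16   0.012 ]
lid0_center 0.46 [167.5 218.8] [0.4656 0.3399 0.012 ]
lid0_center 0.4 [139.8 199. ] [0.5246 0.43   0.012 ]
jar 0.93 [295.  125.7] [ 0.7851 -0.0512  0.    ]
jar 0.47 [359.3 147.8] [ 0.7172 -0.2618  0.    ]
cheese_box 0.58 [198.1 131.5] [0.754  0.2638 0.    ]
cheese_box 0.44 [176.1 215.4] [0.4783 0.3165 0.    ]
small_jar 0.82 [361.1 147.2] [ 0.7195 -0.2677  0.    ]
```

View pics/a.png

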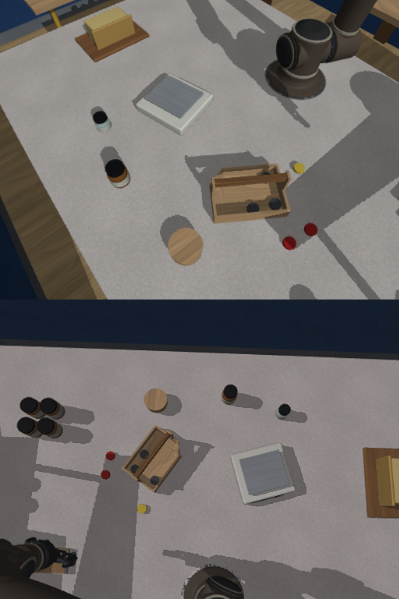

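The scene shows the tote near scene px (315,250), with its bar running diagonally. The scale is near (225,130). In the top view they are at about (197,200) and (340,222). I need a closer crop to get the yaws and see where the bevel is.

```bash
python3 - <<'E'
import cv2,numpy as np
t=cv2.imread('pics/top.png')
a=cv2.resize(t[160:250,140:260],None,fx=5,fy=5,interpolation=2); b=cv2.resize(t[180:270,285:395],None,fx=5,fy=5,interpolation=2)[:,:]
s=np.hstack([a,b]); s=cv2.resize(s,(0,0),fx=.69,fy=.69); cv2.imwrite('pics/crop.png',s)
E
```

```text
(no output)
```

View pics/crop.png

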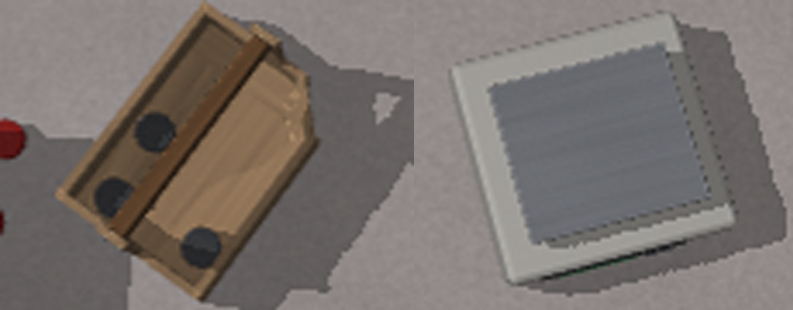

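```bash
python3 - <<'E'
from h import *
np.set_printoptions(precision=4,suppress=True)
p=r.capture('top')
c=lambda x,y:(x/3.45+140,y/3.45+160); d=lambda x,y:((x-414)/3.45+285,y/3.45+180)
A=at_z(p,c(268,38),.118);B=at_z(p,c(122,228),.118)
print('bar',A,B,(A+B)/2,np.linalg.norm(A-B),np.degrees(np.arctan2(*(A-B)[[1,0]])))
P=np.array([at_z(p,d(*k),.065) for k in((490,88),(668,45),(712,200),(535,243))])
print(P,P.mean(0),np.degrees(np.arctan2(*(P[0]-P[3])[[1,0]])),np.degrees(np.arctan2(*(P[0]-P[1])[[1,0]])))
print('bar img lm', r.landmark_of('tote_grip',p)[0]['xy'])
E
```

```text
bar [0.5971 0.1831 0.118 ] [0.4343 0.2943 0.118 ] [0.5157 0.2387 0.118 ] 0.19713617330287173 -34.31812880756512
[[ 0.5124 -0.0837  0.065 ]
 [ 0.5553 -0.2398  0.065 ]
 [ 0.4212 -0.2755  0.065 ]
 [ 0.3804 -0.123   0.065 ]] [ 0.4673 -0.1805  0.065 ] 16.563958097422773 105.35604146569199
bar img lm [195.3, 199.1]
```

```bash
python3 -m crank '{"delta_pos":[[-4.3,-1.2,0.3],[-4.3,-1.2,0.3],[-4.3,-1.2,0.3],[-4.3,-1.2,0.3],[-4.3,-1.2,0.3],[-4.3,-1.2,0.3],[-4.3,-1.2,0.3],[-4.5,-1.4,0.3],[-4.5,-1.4,0.3],[0,0,0]],"turn":[[0,0,0],[0,0,0],[0,0,0],[0,0,0],[0,0,0],[0,0,0],[0,0,0],[0,0,0],[0,0,0.11],[0,0,0.11]],"jaw":[8.5,8.5,8.5,8.5,8.5,8.5,8.5,8.5,8.5,8.5]}' 60
cat >> h.py <<'E'
def rel(target):
    s=r.sense(); return 100*s['tool_rot'].T@(np.array(target)-s['eef_pos'])
def ends(p,name='tote_grip'): return [(d['conf'],d['xy']) for d in r.landmark_of(name,p)[:2]]
E
python3 - <<'E'
from h import *
p=r.capture('wrist');save(p,'w1.png')
for d in r.landmark_of('tote_grip',p)[:2]:print(d['conf'],d['xy'],at_z(p,d['xy'],.106))
for d in r.landmark_of('tote_corner',p)[:2]:print(d['conf'],d['xy'],at_z(p,d['xy'],.006))
print(rel([.5155,.2405,.15]))
E
```

```text
clock: 2.35
eef_pos: [0.5175, 0.238, 0.2034]
tool_rot: [[-0.823, 0.568, -0.001], [0.568, 0.823, -0.001], [0.0, -0.001, -1.0]]
force: [-1.1, 0.6, -1.1]
gripper_width: 0.0851
grip_force: 0.0
0.66 [266.5, 191.6] [0.51666602 0.2440303  0.106     ]
0.92 [224.4, 234.5] [0.55732774 0.1573242  0.006     ]
0.62 [303.0, 92.9] [0.47357457 0.32239923 0.006     ]
[0.0436916  0.04667147 5.41217132]
```

View pics/w1.png

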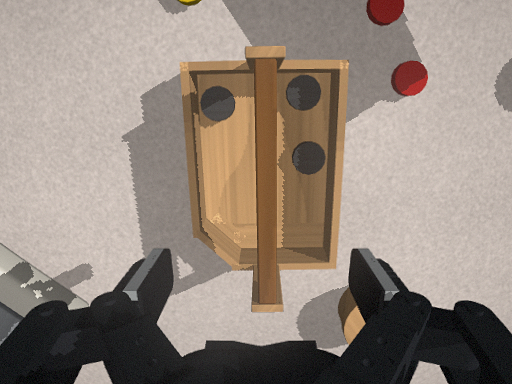

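The wrist view shows the bar running almost vertically, from (265,50) to (267,310). The bevel is at the lower left and the three lids are inside. I'll refine the bar's line from these points.

```bash
python3 - <<'E'
from h import *
p=r.capture('wrist')
A=at_z(p,(267,306),.118);B=at_z(p,(265.5,52),.118)
m=(A+B)/2;print(A,B,m,np.linalg.norm(A-B),np.degrees(np.arctan2(*(A-B)[[1,0]])))
s=r.sense();print(np.degrees(np.arctan2(s['tool_rot'][1,0],s['tool_rot'][0,0])))
for x in [(254,200),(278,200)]: print(at_z(p,x,.118), rel(at_z(p,x,.118)))
m[2]=.087;print(rel(m))
E
```

```text
[0.59940727 0.18980149 0.118     ] [0.42803547 0.3027855  0.118     ] [0.51372137 0.24629349 0.118     ] 0.20526490356227597 -33.39653444174737
145.92838290408628
[0.51209356 0.23573276 0.118     ] [ 0.02321177 -0.55154139  8.62698273]
[0.52257994 0.25125353 0.118     ] [0.02410259 1.32158046 8.6267066 ]
[ 0.4795837   0.41489614 11.72690388]
```

```bash
python3 -m crank '{"delta_pos":[[0.3,0.4,2],[0,0,2],[0,0,2],[0,0,2],[0,0,2],[0,0,1.6],[0,0,0],[0,0,0],[0,0,0],[0,0,0]],"turn":[[0,0,-0.012],[0,0,0],[0,0,0],[0,0,0],[0,0,0],[0,0,0],[0,0,0],[0,0,0],[0,0,0],[0,0,0]],"jaw":[8.5,8.5,8.5,8.5,8.5,8.5,8.5,5,3,1.2]}' 60
python3 -m crank '{"delta_pos":[[0,0,0],[0,0,0],[0,0,0],[0,0,0]],"turn":[[0,0,0],[0,0,0],[0,0,0],[0,0,0]],"jaw":[0.5,0.5,0.5,0.5]}' 90
```

```text
clock: 3.8
eef_pos: [0.5157, 0.2453, 0.089]
tool_rot: [[-0.834, 0.552, 0.001], [0.552, 0.834, 0.0], [-0.001, 0.001, -1.0]]
force: [-0.2, -0.9, 0.0]
gripper_width: 0.0316
grip_force: 0.0
clock: 4.3
eef_pos: [0.5155, 0.2451, 0.0888]
tool_rot: [[-0.834, 0.552, 0.001], [0.552, 0.834, 0.0], [-0.001, 0.0, -1.0]]
force: [-0.8, -2.9, 4.9]
gripper_width: 0.0149
grip_force: 88.8
```

```bash
python3 -m crank '{"delta_pos":[[0,0,-0.5],[0,0,-1],[0,0,-2],[0,0,-2.5],[0,0,-2.5],[0,0,-2],[0,0,-1],[0,0,-0.5],[0,0,0],[0,0,0]],"turn":[[0,0,0],[0,0,0],[0,0,0],[0,0,0],[0,0,0],[0,0,0],[0,0,0],[0,0,0],[0,0,0],[0,0,0]],"jaw":[0.5,0.5,0.5,0.5,0.5,0.5,0.5,0.5,0.5,0.5]}' 90
python3 - <<'E'
from h import *
p=r.capture('scene');save(p,'s2.png')
q=r.sense();print(q['q'])
for k in ('scale_pan','tote_grip','tote_corner'):
  d=r.landmark_of(k,p)[0];print(k,d)
print(rel([.469,-.183,.2]))
E
```

```text
clock: 5.55
eef_pos: [0.5149, 0.245, 0.2074]
tool_rot: [[-0.834, 0.552, -0.001], [0.552, 0.834, -0.001], [0.001, -0.001, -1.0]]
force: [-0.3, -0.1, -4.9]
gripper_width: 0.0147
grip_force: 88.0
[2.54425671e+01 1.22489532e+01 7.77614784e-01 7.86096032e+01
 1.02171465e-03 5.89480197e+01]
scale_pan {'xy': [224.7, 120.7], 'conf': 0.66}
tote_grip {'xy': [329.3, 202.4], 'conf': 0.79}
tote_corner {'xy': [281.3, 208.4], 'conf': 0.74}
[-19.78600963 -38.23562332   0.80000561]
```

View pics/s2.png

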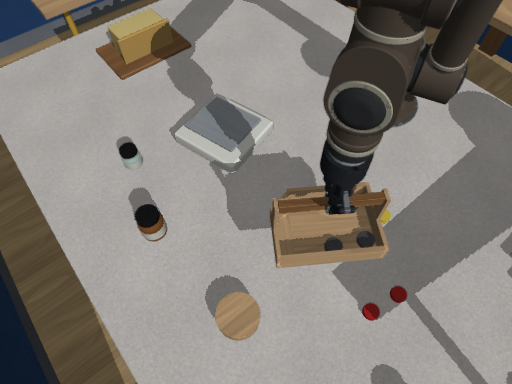

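The tote hangs level at (325,225), well clear of everything. Next I'll carry it over the scale at (225,125).

```bash
python3 -m crank '{"delta_pos":[[-0.6,-1.1,0],[-1.2,-2.3,0],[-2,-3.8,0],[-2,-3.8,0],[-2,-3.8,0],[-2,-3.8,0],[-2,-3.8,0],[-2,-3.8,0],[-2,-3.8,0],[-1.8,-3.4,0]],"turn":[[0,0,0],[0,0,0],[0,0,0],[0,0,0],[0,0,0],[0,0,0],[0,0,0],[0,0,0],[0,0,0],[0,0,0]],"jaw":[0.5,0.5,0.5,0.5,0.5,0.5,0.5,0.5,0.5,0.5]}' 90
python3 -m crank '{"delta_pos":[[-1.2,-2.4,0],[-0.7,-1.4,0],[-0.3,-0.7,0],[0,0,0],[0,0,0]],"turn":[[0,0,0],[0,0,0],[0,0,0],[0,0,0],[0,0,0]],"jaw":[0.5,0.5,0.5,0.5,0.5]}' 90
python3 - <<'E'
from h import *
ims=[]
for c in('top','wrist'):
    p=r.capture(c);ims.append(p['frame'][:,:,::-1])
    for k in('scale_pan','tote_grip'):
        d=r.landmark_of(k,p)
        if d: print(c,k,d[0]['conf'],d[0]['xy'],at_z(p,d[0]['xy'],.065 if k=='scale_pan' else .225))
cv2.imwrite('pics/c3.png',np.hstack([cv2.resize(ims[0][130:290,260:420],(400,400)),cv2.resize(ims[1],(400,300)).__class__(0) if 0 else cv2.copyMakeBorder(cv2.resize(ims[1],(400,300)),0,100,0,0,0)]))
s=r.sense();print(s['tool_rot'],rel([.469,-.183,.152]))
E
```

```text
clock: 7.0
eef_pos: [0.4768, -0.1325, 0.2085]
tool_rot: [[-0.833, 0.553, 0.0], [0.553, 0.833, -0.0], [-0.001, -0.0, -1.0]]
force: [1.2, -0.2, -4.0]
gripper_width: 0.0145
grip_force: 88.2
clock: 7.62
eef_pos: [0.4713, -0.1795, 0.2083]
tool_rot: [[-0.834, 0.551, -0.0], [0.551, 0.834, 0.0], [0.0, 0.0, -1.0]]
force: [-0.0, 0.5, -4.3]
gripper_width: 0.0147
grip_force: 88.2
top tote_grip 0.96 [353.7, 211.1] [ 0.47719364 -0.18430424  0.225     ]
wrist tote_grip 0.94 [259.3, 270.1] [ 0.47137189 -0.18071745  0.225     ]
[[-8.34213244e-01  5.51441986e-01  1.41366832e-05]
 [ 5.51441986e-01  8.34213244e-01 -1.58112128e-05]
 [-2.05119749e-05 -5.39436244e-06 -1.00000000e+00]] [ 0.01461088 -0.38980002  5.63096132]
```

View pics/c3.png

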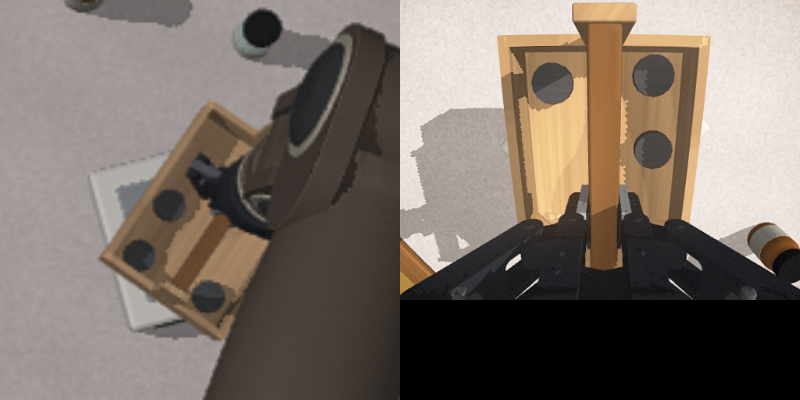

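The tote is level over the pan, with all three lids inside and the bar held at its middle. Lowering it now.

```bash
python3 -m crank '{"delta_pos":[[0,-0.2,0.5],[0,-0.2,1],[0,0,1.2],[0,0,1],[0,0,0.7],[0,0,0.4],[0,0,0.3],[0,0,0.2],[0,0,0],[0,0,0]],"turn":[[0,0,0],[0,0,0],[0,0,0],[0,0,0],[0,0,0],[0,0,0],[0,0,0],[0,0,0],[0,0,0],[0,0,0]],"jaw":[0.5,0.5,0.5,0.5,0.5,0.5,0.5,0.5,0.5,0.5]}' 90
```

```text
clock: 9.18
eef_pos: [0.4691, -0.1836, 0.1555]
tool_rot: [[-0.834, 0.552, 0.0], [0.552, 0.834, -0.0], [-0.0, 0.0, -1.0]]
force: [-0.0, -0.5, -3.2]
gripper_width: 0.0148
grip_force: 88.2
```

```bash
python3 -m crank '{"delta_pos":[[0,0,0.1],[0,0,0.1],[0,0,0],[0,0,0]],"turn":[[0,0,0],[0,0,0],[0,0,0],[0,0,0]],"jaw":[0.5,0.5,0.5,0.5]}' 90
```

```text
clock: 9.68
eef_pos: [0.4691, -0.1837, 0.1538]
tool_rot: [[-0.834, 0.552, 0.001], [0.552, 0.834, -0.001], [-0.001, -0.0, -1.0]]
force: [-1.8, -1.6, 1.7]
gripper_width: 0.0147
grip_force: 88.8
```

Contact, so I'll release it, back off upward a little and wait.

```bash
python3 -m crank '{"delta_pos":[[0,0,0],[0,0,0],[0,0,0],[0,0,0],[0,0,0],[0,0,0],[0,0,0],[0,0,0],[0,0,0],[0,0,0]],"turn":[[0,0,0],[0,0,0],[0,0,0],[0,0,0],[0,0,0],[0,0,0],[0,0,0],[0,0,0],[0,0,0],[0,0,0]],"jaw":[2,3,4,5,6,6,6,6,6,6]}'
python3 -m crank '{"delta_pos":[[0,0,0],[0,0,0],[0,0,0],[0,0,0],[0,0,0],[0,0,0],[0,0,0],[0,0,0],[0,0,0],[0,0,0]],"turn":[[0,0,0],[0,0,0],[0,0,0],[0,0,0],[0,0,0],[0,0,0],[0,0,0],[0,0,0],[0,0,0],[0,0,0]],"jaw":[6,6,6,6,6,6,6,6,6,6]}'
python3 - <<'E'
from h import *
ims=[]
for c in('scene','wrist'):
    p=r.capture(c);ims.append(p['frame'][:,:,::-1])
    for k in('scale_pan','tote_grip','tote'):
        d=r.landmark_of(k,p)
        if d: print(c,k,d[0]['conf'],d[0]['xy'],at_z(p,d[0]['xy'],dict(scale_pan=.065,tote_grip=.171,tote=.065)[k]))
cv2.imwrite('pics/c4.png',np.hstack([cv2.resize(ims[0][60:220,130:290],(400,400)),cv2.copyMakeBorder(cv2.resize(ims[1],(400,300)),0,100,0,0,0)]))
E
```

```text
clock: 10.92
eef_pos: [0.469, -0.1835, 0.1533]
tool_rot: [[-0.834, 0.552, 0.0], [0.552, 0.834, -0.0], [-0.0, -0.0, -1.0]]
force: [-0.2, -0.1, -0.4]
gripper_width: 0.0599
grip_force: 0.0
clock: 12.18
eef_pos: [0.469, -0.1835, 0.1533]
tool_rot: [[-0.834, 0.552, 0.0], [0.552, 0.834, -0.0], [-0.0, -0.0, -1.0]]
force: [-0.2, -0.1, -0.1]
gripper_width: 0.0598
grip_force: 0.0
scene scale_pan 0.47 [247.3, 127.5] [ 0.43313724 -0.11747999  0.065     ]
scene tote_grip 0.83 [218.3, 91.5] [ 0.4720257  -0.18215377  0.171     ]
wrist tote_grip 0.91 [258.9, 272.8] [ 0.46958545 -0.18531076  0.171     ]
wrist tote 0.62 [259.2, 200.4] [ 0.46855256 -0.18486201  0.065     ]
```

View pics/c4.png

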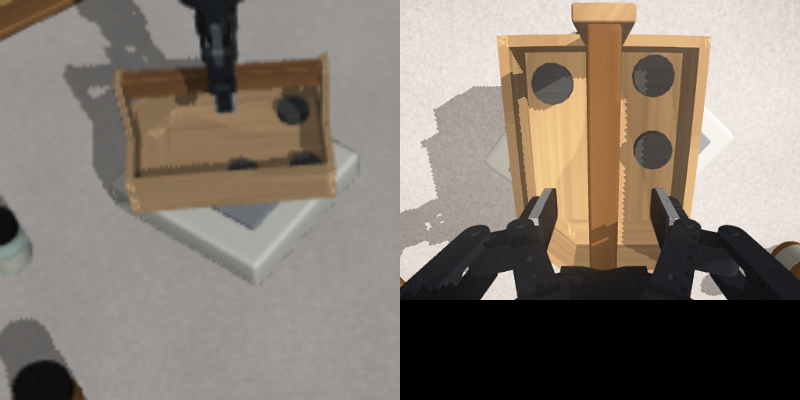

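The tote stands level and free on the pan. The grip point reads (0.470,-0.184) against the pan centre at about (0.468,-0.182), and it has been untouched for over a second. Regripping and lifting.

```bash
python3 -m crank '{"delta_pos":[[0,0,0],[0,0,0],[0,0,0],[0,0,0],[0,0,0],[0,0,0],[0,0,0],[0,0,0]],"turn":[[0,0,0],[0,0,0],[0,0,0],[0,0,0],[0,0,0],[0,0,0],[0,0,0],[0,0,0]],"jaw":[4,3,1.5,0.5,0.5,0.5,0.5,0.5]}' 110
python3 -m crank '{"delta_pos":[[0,0,-0.5],[0,0,-1],[0,0,-2],[0,0,-3],[0,0,-3],[0,0,-3],[0,0,-2],[0,0,-1],[0,0,-0.5],[0,0,0]],"turn":[[0,0,0],[0,0,0],[0,0,0],[0,0,0],[0,0,0],[0,0,0],[0,0,0],[0,0,0],[0,0,0],[0,0,0]],"jaw":[0.5,0.5,0.5,0.5,0.5,0.5,0.5,0.5,0.5,0.5]}' 110
python3 -m crank '{"delta_pos":[[0,0,0],[0,0,0],[0,0,0],[0,0,0],[0,0,0],[0,0,0],[0,0,0],[0,0,0],[0,0,0],[0,0,0]],"turn":[[-0.02,0.02,0],[-0.04,0.04,0],[-0.04,0.04,0],[-0.04,0.04,0],[-0.04,0.04,0],[-0.04,0.04,0],[-0.04,0.04,0],[-0.04,0.04,0],[-0.04,0.04,0],[-0.03,0.03,0]],"jaw":[0.5,0.5,0.5,0.5,0.5,0.5,0.5,0.5,0.5,0.5]}' 110
```

```text
clock: 13.58
eef_pos: [0.4689, -0.1837, 0.1535]
tool_rot: [[-0.834, 0.552, 0.0], [0.552, 0.834, -0.0], [-0.0, -0.0, -1.0]]
force: [-1.9, -0.7, 5.0]
gripper_width: 0.0142
grip_force: 108.0
clock: 14.82
eef_pos: [0.4689, -0.1834, 0.3129]
tool_rot: [[-0.834, 0.552, -0.001], [0.552, 0.834, 0.0], [0.001, -0.0, -1.0]]
force: [0.2, -0.0, -4.3]
gripper_width: 0.0144
grip_force: 107.5
clock: 16.08
eef_pos: [0.4691, -0.1842, 0.3125]
tool_rot: [[-0.814, 0.572, -0.1], [0.459, 0.74, 0.492], [0.355, 0.354, -0.865]]
force: [0.5, -0.2, -4.9]
gripper_width: 0.0144
grip_force: 107.6
```

```bash
python3 -m crank '{"delta_pos":[[0,0,0],[0,0,0],[0,0,0],[0,0,0],[0,0,0],[0,0,0],[0,0,0],[0,0,0],[0,0,0],[0,0,0]],"turn":[[0,0,0],[0,0,0],[0,0,0],[0,0,0],[0,0,0],[0,0,0],[0,0,0],[0,0,0],[0,0,0],[0,0,0]],"jaw":[0.5,0.5,0.5,0.5,0.5,0.5,0.5,0.5,0.5,0.5]}' 110
python3 - <<'E'
from h import *
ims=[]
for c in('scene','top','wrist'):
    p=r.capture(c);ims.append(p['frame'][:,:,::-1])
    for k in('tote_corner','lid0_center'):
        print(c,k,[(round(d['conf'],2),d['xy']) for d in r.landmark_of(k,p)])
a=cv2.resize(ims[0][20:220,110:310],(400,400));b=cv2.resize(ims[2],(400,300))
cv2.imwrite('pics/c5.png',np.hstack([a,cv2.copyMakeBorder(b,0,100,0,0,0)]))
E
```

```text
clock: 17.32
eef_pos: [0.469, -0.1835, 0.3133]
tool_rot: [[-0.815, 0.571, -0.1], [0.459, 0.741, 0.49], [0.353, 0.353, -0.866]]
force: [0.1, -0.4, -4.5]
gripper_width: 0.0143
grip_force: 107.6
scene tote_corner [(0.84, [203.0, 82.4])]
scene lid0_center [(0.49, [373.7, 311.5]), (0.46, [398.3, 292.7]), (0.39, [204.5, 77.1]), (0.31, [156.3, 227.8])]
top tote_corner [(0.72, [199.6, 131.1]), (0.6, [364.2, 204.1]), (0.37, [292.9, 126.0])]
top lid0_center [(0.68, [135.5, 226.8]), (0.51, [183.7, 267.5]), (0.46, [361.6, 209.0]), (0.44, [140.0, 198.6]), (0.17, [350.6, 221.2])]
wrist tote_corner []
wrist lid0_center [(0.77, [200.4, 273.3]), (0.76, [341.6, 20.5]), (0.64, [428.0, 80.6])]
```

View pics/c5.png

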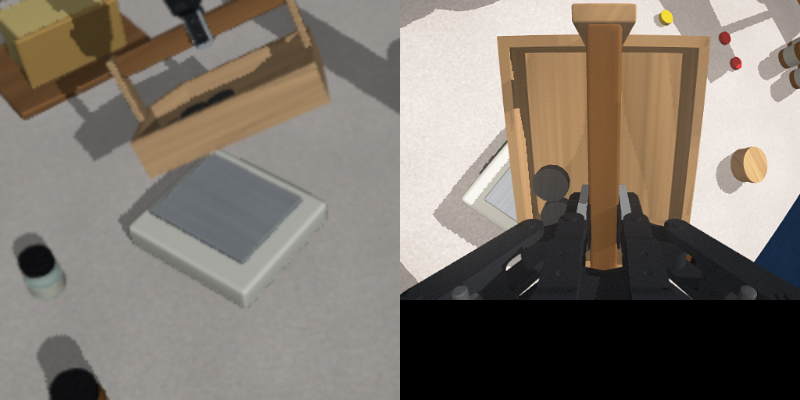

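Two lids show beside the bevel at wrist crop (551,183) and (551,212). I still need to find the third and check the farthest lid's distance from the corner.

```bash
python3 - <<'E'
from h import *
s=r.sense();T=s['tool_rot']
R=np.c_[-T[:,0],T[:,1],-T[:,2]]
g=s['eef_pos']-T[:,2]*.0175   # grip point; sits 106.. above underside
o=g-R[:,2]*.106
def tote(p,xy,h=.012):
    a,d=ray(p,xy);a=R.T@(a-o);d=R.T@d;return (a+d*(h-a[2])/d[2])*1000
w=r.capture('wrist');sc=r.capture('scene');tp=r.capture('top')
for x in[(193,234),(192,270),(200.4,273.3)]: print('wrist',tote(w,x,.018))
print('scene',tote(sc,(204.5,77.1)),'corner',tote(sc,(203,82.4),.006)); print('top',tote(tp,(361.6,209)),tote(tp,(350.6,221.2)),tote(tp,(364.2,204.1),.006))
f=lambda p,x,y,n=40,m=60:cv2.resize(p['frame'][y-n:y+n,x-m:x+m,::-1],(390,260),interpolation=2)
a=np.hstack([f(sc,212,70),f(tp,352,205)]);cv2.imwrite('pics/c6.png',np.vstack([a,np.hstack([f(w,215,250,50,75),f(w,256,250,100,150)])]))
E
```

```text
wrist [ 21.63969568 -51.67731252  18.        ]
wrist [ 52.62699663 -54.58243602  18.        ]
wrist [ 55.53696803 -48.08959377  18.        ]
scene [ 66.63384061 -46.93393431  12.        ] corner [ 72.23916377 -31.20793495   6.        ]
top [ 62.78183077 -46.80374234  12.        ] [  8.51896029 -32.47945483  12.        ] [ 86.182427   -51.59142189   6.        ]
```

View pics/c6.png

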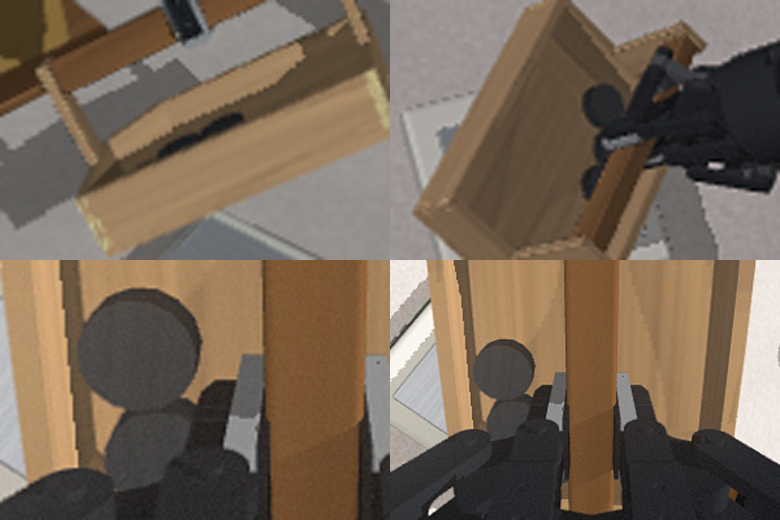

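```bash
python3 - <<'E'
from h import *
s=r.sense();T=s['tool_rot']
R=np.c_[-T[:,0],T[:,1],-T[:,2]]
o=s['eef_pos']-T[:,2]*.0175-R[:,2]*.106
def tote(p,xy,h):
    a,d=ray(p,xy);a=R.T@(a-o);d=R.T@d;return (a+d*(h-a[2])/d[2])*1000
p=r.capture('top')
for x in[(357.5,196.7),(359,208),(353,220.5)]:
    q=tote(p,x,.018);print(q,np.hypot(q[0]-80,q[1]+50))
E
```

```text
[ 77.96378924 -15.66554139  18.        ] 34.39478452492047
[ 54.10195609 -34.45337234  18.        ] 30.206064130987517
[ 10.87431137 -34.17523665  18.        ] 70.91391939657949
```

All three lids are within about 71 mm of the corner, and the tote is still, clear of everything and tilted 30°.

```bash
python3 -c "
from cell import r
print(r.hand_in())"
```

```text
the job is handed in; nothing more can be done
None
```

The job is handed in, with no verdict returned: the tote stood free on the pan for over a second, and is now held still in the air, tilted 30° bevelled corner lowest, with all three lids within about 71 mm of that corner by my camera estimates.

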